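# Load the slotted weight on the calibration stand

## Task

Pick up the slotted weight (the disc with a gap in its rim, not the closed one), slip it sideways through its gap onto the slim neck of the calibration stand's rod, below the knob, then lower it over the thick part of the rod until it lies flat on the round plate, and let it go. The rod is on soft springs and not always clamped at the same place on its track, so feel for it gently (keep the push on it well under 15 N), and leave the other things where they stand.

Things in the scene. Friction and masses are not known exactly. Their poses are not given: they have to be found in the camera images.
- weight_grip (a point): Centre of the grip fin of the loose slotted weight: black upright plate 32 mm long (x), 10 mm thick (y, pinch across this), 36 mm high. The point is 18 mm below the fin's top, 27 mm above the weight's underside. Axes are the weight's: x from the fin through the disc's centre (48 mm away) and out of the gap, z up. Starts flat on the worktop at the right, fin up; 0.16 to 0.24 kg.
- weight_eye (a point): Centre of the slotted weight's eye (round hole, 15 mm across), mid-thickness; axes as weight_grip. Steel disc 60 mm across, 10 mm thick: underside 5 mm below this point. A gap 10 mm wide runs from the eye along +x, flaring from 10 mm at 20 mm from the centre to 20 mm at the rim. Eye's back wall is at x = -7.5 mm. Centre of mass about 7 mm towards the fin.
- stand: Fixed calibration stand: grey base 160 x 100 x 14 mm, origin at the centre of its underside, x along its length and track (roughly away from the robot), z up. On the track a block (44 x 44 mm, up to 38 mm high) is clamped, with a 26 mm column, a round plate and a rod on it. Their one axis has y = 0 but any x from -20 to +20 mm; which is not given (look or feel); it stays for the run.
- stand_neck (a point): Fixed point above the base's centre, 126 mm up, axes as stand: mid-height of the slim neck (7 mm across, 116 to 136 mm high), NOT its place along x: the neck's axis is within 20 mm of here along x. The gap passes the neck while the weight's underside is 116 to 126 mm up. A knob 22 mm across tops the rod (136 to 148 mm) and does not pass the eye.
- stand_seat (a point): Fixed point above the base's centre, 95 mm up, axes as stand: height of the top of the round plate (44 mm across) where the weight shall lie; the plate's centre is on the rod's axis, within 20 mm of here along x. From it rises the thick rod, 12 mm across up to 109 mm (enters the eye, not the gap), then a cone narrowing to the 7 mm neck at 116 mm.
- carrier (a joint): Height of plate, rod and knob (one piece) on their springs, m: 0 unloaded, negative when pressed down, to -0.006. Springs: about 4 N per mm downward, 3 N per mm sideways (to 7 mm either way). When the neck touches the back of the eye, the eye's centre is 4 mm past the neck's axis; if the weight is then lowered, the cone centres the rod in the eye.
- ring_weight: Loose closed weight of the same set: same sizes and fin, but a plain disc with a 15 mm hole and no gap, so it cannot go on. Origin at the centre of the disc's underside, fin towards -x. To be left alone.
- slotted_weight: The whole slotted weight; origin at the centre of the disc's underside, x out of the gap, z up. Between it and the stand is a shaker with a white jar on it, up to 170 mm high; at the left of the stand a steel bath, 235 mm high: carry the weight above them.
- beaker: Loose glass beaker, 74 mm across, 92 mm high, origin at the centre of its underside. To be left alone.
- dropper: Loose brown dropper bottle, 34 mm across, 102 mm high, origin at the centre of its underside. To be left alone.
- petri_dish: Loose petri dish with lid, 91 mm across, 16 mm high, origin at the centre of its underside. To be left alone.
Not all that is in view belongs to the job. What is shaped like the slotted_weight but pink or turquoise is not meant.

How it is judged (in metres and radians):
On the way, in this order (a step that is already met when the one before it is completed fails the run):
1. the slotted weight is lifted clear of the worktop (height (world z) of weight_eye above 0.05 m), for 0.1 s.
2. the weight's eye is over the track at the height of the slim neck (z of weight_eye in the frame of stand between 0.112 and 0.134 m and y of weight_eye in the frame of stand between -0.009 and 0.009 m and x of weight_eye in the frame of stand between -0.028 and 0.028 m), for 0.1 s.
At the end, for the whole second after the job is handed in: The slotted weight lies flat (within 4 degrees) on the stand's round plate with the thick rod in its eye: the eye's centre is 92 to 103 mm above the worktop, within 6 mm of the track's centre line and 25 mm of the base's centre along it; it is let go and at rest (z of weight_eye in the frame of stand between 0.092 and 0.103 m and y of weight_eye in the frame of stand between -0.006 and 0.006 m and x of weight_eye in the frame of stand between -0.025 and 0.025 m and angle between weight_eye's own z axis and vertical below 0.07 rad and linear speed of slotted_weight below 0.02 m/s); the robot touches nothing.
It fails at once if the weight is pushed against the stand with more than 15 N (contact force between slotted_weight and stand above 15 N).
It fails at once if the robot's arm or fingers push on the stand with more than 15 N (contact force between any of the fingers, the arm and stand above 15 N).
It fails at once if the closed weight, beaker, dropper bottle or petri dish is moved more than 40 mm (distance of any of ring_weight, beaker, dropper, petri_dish from where it was at the start of the episode above 0.04 m).
It also fails if it takes over 58 s, if anything falls off the work surface, if the arm or the gripper's body presses on something with over 40 N, if the wrist force passes 120 N, or if a joint passes its speed limit or range.

## Robot

A 6-joint arm with a two-finger parallel gripper is mounted at the origin on the work surface; the furniture and walls round the work are solid. World frame = base frame: x ahead of the robot, y to its left, z up, the work surface at z = 0. Lengths are in mm, angles in rad, forces in N, time in s.
With the tool pointing down it reaches from about 325 to 900 mm from the base axis. Payload 3.5 kg.
Tool frame: the origin (TCP) lies midway between the tips of the shut fingers; the grasp point (between the pads) lies 19 mm behind it (r.grip_point_offset is the z of the grasp point in the tool frame, in mm); z points along the fingers, y is the line along which they close (so a half turn about z gives the same grasp; the last joint's range is limited). The gripper opens to 85 mm and grips with 20 to 120 N. Pads are 22 mm wide; open, the fingers measure 114 mm over their backs; the gripper's body (76 mm by 85 mm) begins 54 mm behind the grasp point. The pads swing forward as they close: fully open they stand 13 mm farther back than shut.
Start: joints at [-1.373, 0.276, -0.026, 1.268, 0, 1.467], TCP at [185.166, -596.938, 199.213] pointing down, gripper open.
Joint ranges: [-3.12, 3.12], [-0.85, 1.88], [-1.08, 1.24], [-1.95, 2.15], [-1.57, 1.53], [-3.14, 3.14]. Speed limits (rad/s): [2.57, 2.57, 3.14, 3.14, 3.14, 3.14].

## Interface

Orientations are given as a unit quaternion [x, y, z, w].
In Python, from rig import r gives the robot as it stands.
- The arm moves only by the shell command python3 -m crank 'ROWS' [OPENING] [FORCE]. ROWS is JSON, a list that holds one entry, the list of rows, each a list of 6 numbers: the shift along the tool's x, y, z in units of 60 mm (1.0 is 60 mm), then the turn, a rotation vector about the tool's x, y, z in units of 5 degrees (1.0 is 5 degrees). A call has exactly 10 rows; each row is the pose to reach, as a shift and turn from the pose commanded when the call began, along the tool's axes at that moment; what a row does not reach only later rows make up. A row lasts 1/8 s, in which the tool goes at most 62.5 mm and 10.7 degrees, less where a joint would pass 70% of its speed; a pose out of reach is approached as far as the arm can. A call with a gripper value outside its range is refused whole. OPENING is the finger opening in mm, from 0 to 85.4, set as the call begins (- or left out, the last holds). The fingers move at their own pace and stop on an object; FORCE is the grip in N (left out, the last holds). Time passes only in rows, so rows that repeat a pose let the fingers close, or fill a call up. It gives the time, the measured TCP pose, the force, the opening and the grip force at its end, in the units of the state.
- r.state(): the state, without advancing time (a new reading comes with each control period).
- r.grab_frame(name): name is "scene" or "top" or "wrist"; returns a dict with "pixels" (420x560x3 uint8, red, green, blue), "K" (3x3 intrinsics, pixels), "k1" (the pictures are not rectified: a ray, as slopes to the right and down, at radius r is drawn at 1 + k1 r^2 times it, then the intrinsics apply), "cam_to_world" (4x4, takes a point from camera to world coordinates). Camera axes: x right, y down, z forward; pixel columns grow to the right and rows downward; lengths in mm; the calibration is good to about 2 mm. A picture is of the moment at which its call begins. There is no depth.
- r.close_job(): hands the job in; it is judged then, once.
The state is a dict: "time_s": time; "joint_pos": joint angles; "joint_velocities": joint speeds; "joint_torque": joint torques, N m; "tcp_pos": TCP position; "ee_rot": TCP orientation; "wrist_force": force on the tool from outside, world axes, zero at the start; "moment": the same for the moment, N m; "opening": finger opening in mm; "finger_force": force on a finger pad.
Only numpy, scipy, OpenCV 4.12 (cv2) and the standard library are available. Lean on these libraries where they do the work, as an engineer would, in place of code of your own. Each camera call takes 0.05 s, during which the arm holds its last target. There are 200 camera calls.

## Working session

There is one attempt and no reset: what is moved stays moved. The work goes in short steps, Python scripts to look and compute and a shell command to move; the robot and the scene stay as the last step left them, time stands still between calls to the robot, and variables do not carry over. Pictures are saved under pics/ and viewed, at most 10 in all, crops included, and the job is handed in when it is done.

```bash
ls; mkdir -p pics; cat > h.py <<'E'
import numpy as np, cv2
from scipy.spatial.transform import Rotation as R
from rig import r
def grab(n):
    f=r.grab_frame(n); np.savez(f'last_{n}.npz',**{k:np.array(v) for k,v in f.items()}); return f
def load(n): return dict(np.load(f'last_{n}.npz'))
def ray(f,u,v):
    K=np.array(f['K']);x=(u-K[0,2])/K[0,0];y=(v-K[1,2])/K[1,1];rd=np.hypot(x,y);k=float(f['k1']);q=rd
    for _ in range(20): q=rd/(1+k*q*q)
    s=q/rd if rd>0 else 1
    T=np.array(f['cam_to_world']);d=T[:3,:3]@np.array([x*s,y*s,1]);return T[:3,3],d/np.linalg.norm(d)
def onz(f,u,v,z):
    o,d=ray(f,u,v);return o+d*(z-o[2])/d[2]
def tri(a,b):
    A=np.zeros((3,3));c=np.zeros(3)
    for o,d in (a,b): P=np.eye(3)-np.outer(d,d);A+=P;c+=P@o
    p=np.linalg.solve(A,c);return p,[float(np.linalg.norm(np.cross(p-o,d))) for o,d in (a,b)]
def proj(f,p):
    T=np.array(f['cam_to_world']);q=T[:3,:3].T@(np.array(p)-T[:3,3]);x,y=q[:2]/q[2];s=1+float(f['k1'])*(x*x+y*y)
    K=np.array(f['K']);return K[0,0]*x*s+K[0,2],K[1,1]*y*s+K[1,2]
def save(n,img): cv2.imwrite(f'pics/{n}.png',img[...,::-1])
E
python3 - <<'E'
from h import *
a=[]
for n in('scene','top','wrist'):
    f=grab(n);a.append(f['pixels']);print(n,np.round(f['cam_to_world'],2).tolist(),np.round(f['K'],1).tolist(),f['k1'])
save('scene0',a[0]);save('top0',a[1]);save('wrist0',a[2])
print(r.state())
E
```

```text
pics
scene [[0.9, -0.16, 0.4, 23.48], [-0.43, -0.35, 0.83, -1301.29], [0.01, -0.92, -0.39, 642.98], [0.0, 0.0, 0.0, 1.0]] [[492.8, 0.0, 277.4], [0.0, 492.8, 209.1], [0.0, 0.0, 1.0]] -0.15808443755856966
top [[0.0, -1.0, 0.05, 487.62], [-1.0, -0.0, 0.01, -215.67], [-0.01, -0.05, -1.0, 1300.92], [0.0, 0.0, 0.0, 1.0]] [[458.7, 0.0, 273.2], [0.0, 458.7, 209.4], [0.0, 0.0, 1.0]] -0.03905273477567475
wrist [[0.3, -0.91, -0.29, 260.42], [-0.95, -0.28, -0.09, -572.49], [-0.0, 0.31, -0.95, 373.56], [0.0, 0.0, 0.0, 1.0]] [[332.1, 0.0, 272.5], [0.0, 332.1, 207.0], [0.0, 0.0, 1.0]] 0.018584574881542755
{'time_s': 0.15, 'joint_pos': array([-1.37338404e+00,  2.76954516e-01, -2.75772678e-02,  1.26795857e+00,
        1.81387467e-06,  1.46742409e+00]), 'joint_velocities': array([ 1.39028406e-04, -2.25685814e-03,  4.16771045e-03, -5.51147905e-05,
       -2.15553853e-03, -1.00456186e-03]), 'joint_torque': array([ 4.92676154e-04, -4.46057618e+01,  2.95638317e+01,  1.05223112e-02,
       -4.84053510e-05, -5.41972227e-07]), 'tcp_pos': array([ 185.04686098, -596.29158019,  198.31355722]), 'ee_rot': array([ 9.88712028e-01,  1.49825926e-01, -3.89058908e-05, -8.46117914e-04]), 'wrist_force': array([0.18787263, 0.02482306, 0.57571121]), 'moment': array([0.02861851, 0.02747528, 0.02738445]), 'finger_force': 0.0, 'opening': 85.37381436414566}
```

View pics/scene0.png

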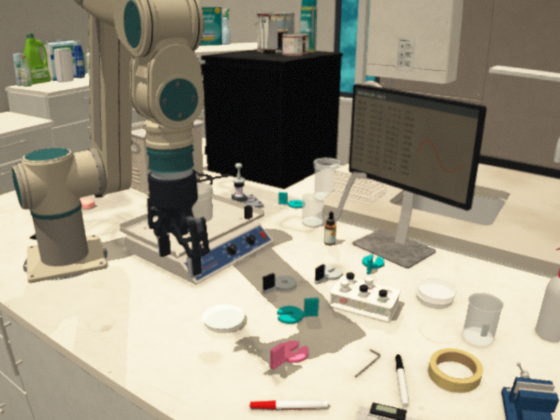

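View pics/top0.png

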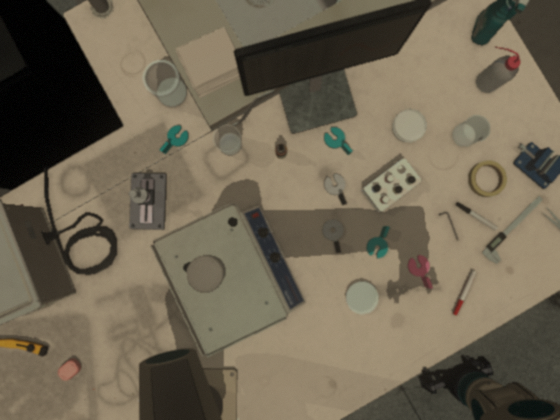

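View pics/wrist0.png

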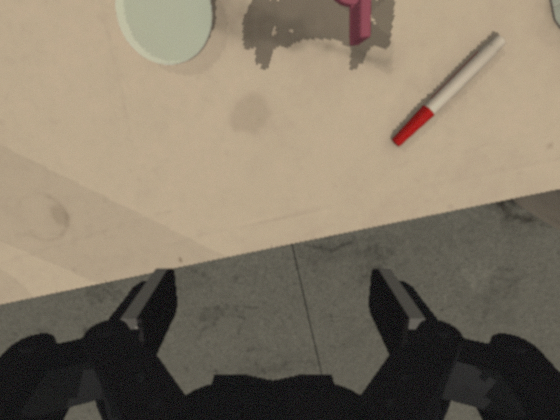

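The scene view shows two grey discs with black fins, at scene (283,283) and (332,271), or top (334,232) and (334,184). The turquoise ones are at top (378,243), (337,138) and (175,138), and the pink one at (420,268). The stand is at top (148,200) with its knob at scene (239,170), and the shaker with the white jar is at top (205,273). I'll check both grey discs in one enlarged crop.

```bash
python3 - <<'E'
from h import *
s=load('scene')['pixels'];t=load('top')['pixels']
z=lambda i,u,v,w,h:cv2.resize(i[v:v+h,u:u+w],(400,300),interpolation=cv2.INTER_CUBIC)
g=lambda i:np.clip((i/255.)**.6*255,0,255).astype(np.uint8)
a=np.vstack([np.hstack([z(s,255,250,100,75),z(g(t),300,165,80,60)]),np.hstack([z(g(t),300,205,80,60),z(t,110,160,80,60)])])
save('crop0',a)
E
```

```text
(no output)
```

View pics/crop0.png

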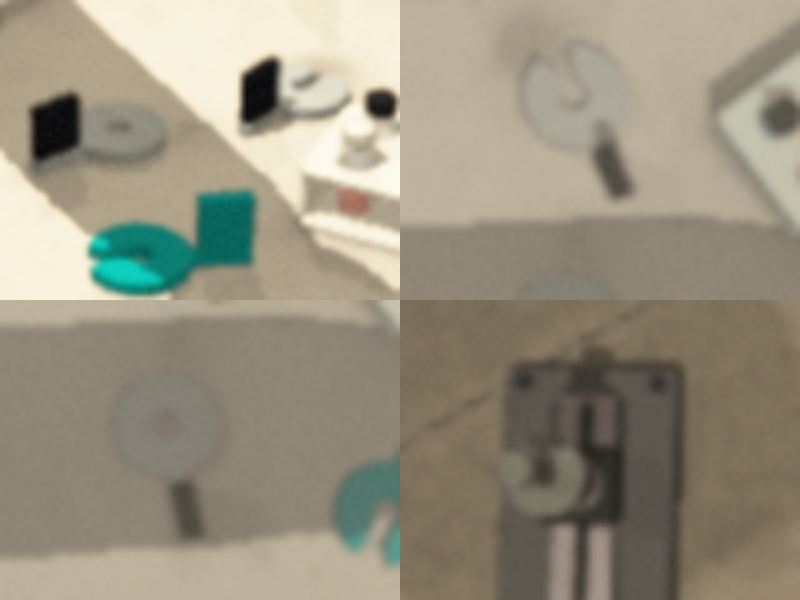

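The slotted weight is the one at top (334,184), scene (332,271). Its gap points up and slightly left in the top view and its fin is at about (341,199). The disc at top (334,232) is closed.

```bash
python3 - <<'E'
from h import *
t=load('top');s=load('scene')
I=t['pixels']
fin=(I[175:215,325:360].max(2)<75); v,u=np.nonzero(fin);u=u+325;v=v+175
c=(u.mean(),v.mean());p=np.c_[u,v]-c;w=np.linalg.svd(p,full_matrices=0)[2][0];print('fin top',c,len(u),w)
J=s['pixels'];b=(J[258:290,312:331].max(2)<70);vv,uu=np.nonzero(b);cs=(uu.mean()+312,vv.mean()+258);print('fin scene',cs,len(uu))
print('fin',tri(ray(t,*c),ray(s,*cs)))
print('disc',tri(ray(t,334.4,184),ray(s,333.7,272.5)))
print('disc on z10',onz(t,334.4,184,10),'fin z45',onz(t,*c,36))
for q in [(131,173),(166.5,172.5)]: print('base corner',onz(t,*q,14))
# base mask
g=I[160:240,120:180].astype(int);m=((g.max(2)<115)).astype(np.uint8);n,l,st,ce=cv2.connectedComponentsWithStats(m);k=1+st[1:,4].argmax()
cn=max(cv2.findContours((l==k).astype(np.uint8),0,2)[0],key=cv2.contourArea);bx=cv2.boxPoints(cv2.minAreaRect(cn))+[120,160];print(bx)
P=np.array([onz(t,*q,14) for q in bx]);print(P,P.mean(0),np.linalg.norm(np.diff(P,axis=0),axis=1))
E
```

```text
fin top (np.float64(341.8541666666667), np.float64(198.3125)) 48 [0.38433537 0.92319355]
fin scene (np.float64(319.55), np.float64(272.48)) 100
fin (array([ 579.28244867, -395.0773714 ,   25.8259008 ]), [1.099713859312653, 1.0997138593127254])
disc (array([ 625.6523424 , -379.31833572,    5.18423232]), [3.73311028768533, 3.73311028768545])
disc on z10 [ 621.84469686 -376.89525223   10.        ] fin z45 [ 579.52383184 -394.15958008   36.        ]
base corner [650.9474433  199.73296249  14.        ]
base corner [652.53976275  98.26893522  14.        ]
[[129. 167.]
 [167. 167.]
 [167. 229.]
 [129. 229.]]
[[668.0793906  205.84318782  14.        ]
 [668.21548521  97.11255222  14.        ]
 [492.69094425  94.30071284  14.        ]
 [492.11475697 202.28871905  14.        ]] [580.27514426 149.88629298  14.        ] [108.73072078 175.54706184 107.98954337]
```

```bash
python3 -m crank '[[[0.8,-0.15,0,0,0,0],[1.7,-0.3,0,0,0,0],[2.6,-0.45,0,0,0,0],[3.5,-0.6,0,0,0,-0.2],[4.4,-0.75,0,0,0,-0.4],[5.3,-0.9,0,0,0,-0.6],[6.2,-1.05,0,0,0,-0.8],[6.9,-1.2,0,0,0,-1],[7.26,-1.26,0,0,0,-1],[7.26,-1.26,0,0,0,-1]]]' 60 100
python3 - <<'E'
from h import *
f=grab('wrist');save('w1',f['pixels']);print(r.state()['tcp_pos'],np.round(f['cam_to_world'],3).tolist())
E
```

```text
time_s: 1.4
tcp_pos: [579.4, -395.1, 198.6]
ee_rot: [0.981, 0.194, -0.0, -0.0]
wrist_force: [-0.5, 0.1, -0.5]
opening: 59.7
finger_force: 0.0
[ 578.39047826 -395.73489456  198.76189765] [[0.381, -0.88, -0.284, 652.564], [-0.925, -0.363, -0.115, -364.484], [-0.001, 0.306, -0.952, 373.945], [0.0, 0.0, 0.0, 1.0]]
```

View pics/w1.png

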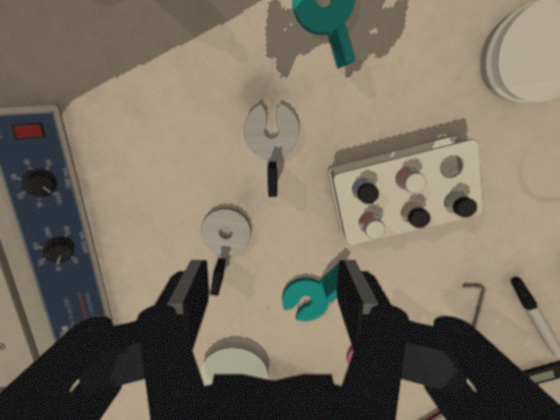

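Disc at (271,132), fin at (272,179), gap facing up: it is the slotted one. The closed weight is at (226,232) with its fin at (218,275).

```bash
python3 - <<'E'
from h import *
f=load('wrist');I=f['pixels']
m=(I[155:205,258:290].max(2)<60);v,u=np.nonzero(m);c=(u.mean()+258,v.mean()+155);print(c,len(u),v.min()+155,v.max()+155,u.min()+258,u.max()+258)
print('proj expected',proj(f,[579,-395,27]),proj(f,[578.4,-395.7,198.8]))
t=load('top');s=load('scene')
print(tri(ray(f,*c),ray(t,341.85,198.3)),tri(ray(f,*c),ray(s,319.55,272.5)))
print(onz(f,*c,30),onz(f,271,132,10),onz(f,272,160.5,45),onz(f,272,197,45))
g=I[95:162,240:303].astype(int); mm=((g.min(2)>115)&(g.max(2)-g.min(2)<22)).astype(np.uint8)
cn=max(cv2.findContours(mm,0,2)[0],key=cv2.contourArea);(x,y),rad=cv2.minEnclosingCircle(cn);print('disc',x+240,y+95,rad,onz(f,x+240,y+95,10))
E
```

```text
(np.float64(272.2135231316726), np.float64(178.3879003558719)) 281 162 195 268 276
proj expected (np.float64(273.1651788701042), np.float64(178.55507798927135)) (np.float64(274.0277554452227), np.float64(246.91377995983765))
(array([ 579.89290555, -394.04714528,   32.79692159]), [0.5578866852501688, 0.5578866852502192]) (array([ 578.49159163, -394.16609353,   25.37973562]), [0.06565322496970587, 0.0656532249696237])
[ 579.41945061 -393.73592306   30.        ] [ 621.66311469 -374.89826306   10.        ] [ 599.35050149 -385.34211423   45.        ] [ 564.40078345 -399.71442962   45.        ]
disc 269.6666660308838 151.33333206176758 4.714146614074707 [ 602.01413589 -381.3833421    10.        ]
```

```bash
python3 -m crank '[[[0,-0.015,0.6,0,0,-0.3],[0,-0.015,1.4,0,0,-0.3],[0,-0.015,2.1,0,0,-0.3],[0,-0.015,2.5,0,0,-0.3],[0,-0.015,2.8,0,0,-0.3],[0,-0.015,3,0,0,-0.3],[0,-0.015,3.1,0,0,-0.3],[0,-0.015,3.15,0,0,-0.3],[0,-0.015,3.15,0,0,-0.3],[0,-0.015,3.15,0,0,-0.3]]]' 45
python3 -m crank '[[[0,0,0,0,0,0],[0,0,0,0,0,0],[0,0,0,0,0,0],[0,0,0,0,0,0],[0,0,0,0,0,0],[0,0,0,0,0,0],[0,0,0,0,0,0],[0,0,0,0,0,0],[0,0,0,0,0,0],[0,0,0,0,0,0]]]' 0 100
```

```text
time_s: 2.7
tcp_pos: [579.0, -395.2, 11.0]
ee_rot: [0.979, 0.206, 0.0, 0.001]
wrist_force: [0.1, 0.9, 0.3]
opening: 45.3
finger_force: 0.0
time_s: 3.95
tcp_pos: [578.7, -394.9, 10.8]
ee_rot: [0.979, 0.206, 0.0, 0.0]
wrist_force: [-0.9, 1.3, 5.0]
opening: 4.3
finger_force: 99.1
```

```bash
python3 -m crank '[[[0,0,-0.1,0,0,0],[0,0,-0.4,0,0,0],[0,0,-0.9,0,0,0],[0,0,-1.5,0,0,0],[0,0,-2.2,0,0,0],[0,0,-2.9,0,0,0],[0,0,-3.6,0,0,0],[0,0,-4,0,0,0],[0,0,-4.15,0,0,0],[0,0,-4.15,0,0,0]]]'
python3 - <<'E'
from h import *
f=grab('wrist');g=grab('scene')
z=cv2.resize(g['pixels'][100:310,200:420],(440,420))
a=np.hstack([f['pixels'][100:420,160:400],z[:320]])
save('w2',a);print(r.state())
E
```

```text
time_s: 5.2
tcp_pos: [578.5, -394.9, 259.6]
ee_rot: [0.979, 0.206, 0.0, 0.0]
wrist_force: [-0.1, 0.1, -1.7]
opening: 3.5
finger_force: 98.5
{'time_s': 5.3, 'joint_pos': array([-6.91179975e-01,  3.93701438e-01,  2.56160702e-01,  1.43599702e+00,
       -2.59251021e-05,  2.03621534e+00]), 'joint_velocities': array([ 0.000321  ,  0.00798642, -0.01049027, -0.00164555,  0.00034895,
        0.00026689]), 'joint_torque': array([ 1.75933214e-02, -5.38595045e+01,  3.20367515e+01, -2.76838912e-02,
        5.71745820e-02,  4.90963757e-04]), 'tcp_pos': array([ 577.76118843, -394.29281286,  257.54127198]), 'ee_rot': array([ 9.78630685e-01,  2.05621260e-01, -8.64035187e-04, -1.06417214e-03]), 'wrist_force': array([ 0.17271835, -0.48217993, -1.67344022]), 'moment': array([-0.04080168,  0.07146561, -0.02166614]), 'finger_force': 98.52475924417377, 'opening': 4.110105676954419}
```

View pics/w2.png

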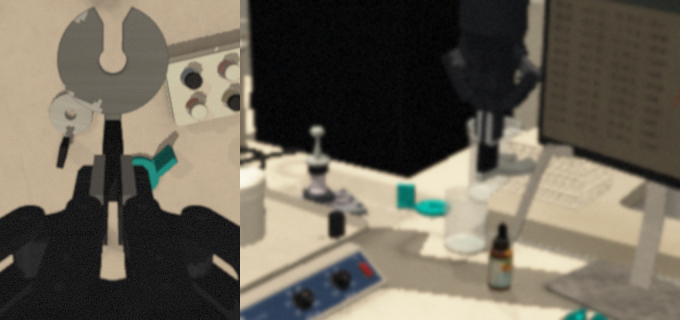

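The weight hangs level in the grip, its eye at wrist (273,162) and the gap facing straight ahead. In the scene view the knob is at about (238,165). Next I measure the hand-held eye and the stand.

```bash
python3 - <<'E'
from h import *
f=load('wrist');t=load('top');s=load('scene');I=f['pixels'].astype(int)
g=I[95:220,205:340];m=((g.max(2)-g.min(2)<12)&(g.min(2)>70)&(g.max(2)<150)).astype(np.uint8)
m=cv2.morphologyEx(m,cv2.MORPH_OPEN,np.ones((5,5)));cn=max(cv2.findContours(m,0,1)[0],key=cv2.contourArea);(x,y),rd=cv2.minEnclosingCircle(cn);print('disc',x+205,y+95,rd,cv2.contourArea(cn))
T=np.array(f['cam_to_world']);q,w=R.from_quat(r.state()['ee_rot']),r.state()['tcp_pos']
for zz in (258,254): 
  p=onz(f,x+205,y+95,zz);print('centre',p,'tool',q.inv().apply(p-w),'depth-r',rd/332*(T[:3,:3].T@(p-T[:3,3]))[2])
J=t['pixels'][150:240,115:185];S=s['pixels'][140:230,205:285]
a=np.hstack([cv2.resize(J,(420,540),interpolation=2),cv2.resize(S,(380,428),interpolation=2).copy().repeat(1,0) if 0 else cv2.copyMakeBorder(cv2.resize(S,(380,428),interpolation=2),0,112,0,0,0)])
save('st',a)
E
```

```text
Traceback (most recent call last):
ValueError: max() iterable argument is empty
```

```bash
python3 - <<'E'
from h import *
f=load('wrist');t=load('top');s=load('scene');I=f['pixels'].astype(int)
print(I[190,250],I[150,235],I[150,310],I[100,230])
h=cv2.cvtColor(f['pixels'],cv2.COLOR_RGB2HSV)[95:220,205:340]
ref=np.median(I[140:190,235:255].reshape(-1,3),0);g=I[95:220,205:340]
m=(np.abs(g-ref).max(2)<25).astype(np.uint8)
m=cv2.morphologyEx(m,cv2.MORPH_OPEN,np.ones((5,5)));cn=max(cv2.findContours(m,0,1)[0],key=cv2.contourArea);(x,y),rd=cv2.minEnclosingCircle(cn);print(ref,'disc',x+205,y+95,rd,cv2.contourArea(cn))
T=np.array(f['cam_to_world']);st=r.state();q,w=R.from_quat(st['ee_rot']),st['tcp_pos']
for zz in (258,254):
  p=onz(f,x+205,y+95,zz);print('centre',p,'tool',q.inv().apply(p-w),'r mm',rd/332*(T[:3,:3].T@(p-T[:3,3]))[2])
J=t['pixels'][150:240,115:185];S=s['pixels'][140:230,205:285]
save('st',np.hstack([cv2.resize(J,(420,540),interpolation=2),cv2.copyMakeBorder(cv2.resize(S,(380,428),interpolation=2),0,112,0,0,0)]))
E
```

```text
[107 103  91] [104  99  86] [108 102  91] [189 171 143]
[105. 100.  90.] disc 278.81925201416016 158.04518508911133 61.798072814941406 7745.5
centre [ 625.27593181 -377.33236367  258.        ] tool [50.3220821   3.59508709 -0.53057475] r mm 33.03687930091898
centre [ 624.70184279 -377.66780002  254.        ] tool [49.66655456  3.68086719  3.47005284] r mm 33.78345990247167
```

View pics/st.png

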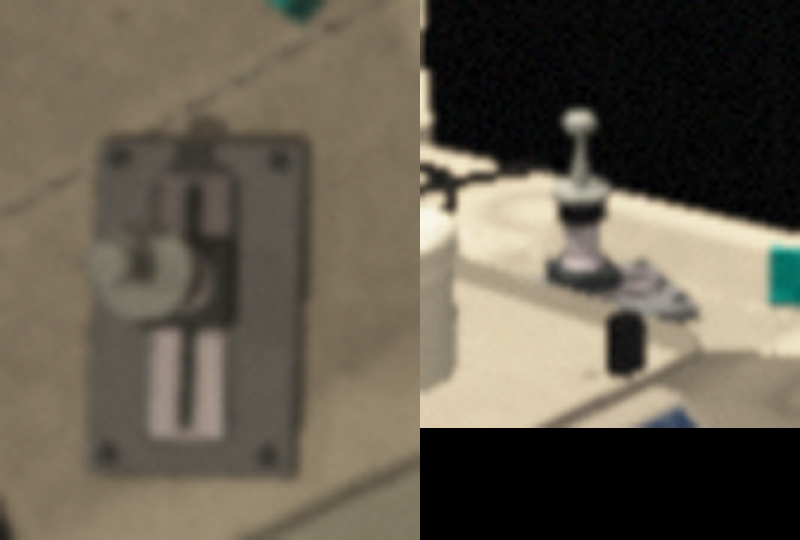

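```bash
python3 - <<'E'
from h import *
f=load('wrist');t=load('top');s=load('scene')
st=r.state();q,w=R.from_quat(st['ee_rot']),st['tcp_pos']
for px in((272.5,160),(273,162)):
  p=onz(f,*px,255);print('eye tool',q.inv().apply(p-w))
C=np.array([onz(t,*p,14) for p in((132.2,173),(166.7,173),(164.7,229.2),(129.7,228.7))]);print(np.round(C,1).tolist(),C.mean(0))
d=(C[0]+C[1]-C[2]-C[3]);y=np.arctan2(d[1],d[0]);print('yaw deg',np.degrees(y),np.linalg.norm(d)/2)
c=C.mean(0)[:2];ax=np.array([np.cos(y),np.sin(y)]);n=np.array([-ax[1],ax[0]])
for nm,p in (('plate top z95',onz(t,138.8,195.8,95)),('tri plate',tri(ray(t,138.8,195.8),ray(s,239.1,180))[0]),('scene∩? knob',None)):
  if p is not None: print(nm,p,'along',(p[:2]-c)@ax,'across',(p[:2]-c)@n)
# scene rays cut by vertical plane of the track
for nm,px in(('knob',(238.7,165.7)),('plate',(239.1,180))):
  o,dd=ray(s,*px);k=((c-o[:2])@n)/(dd[:2]@n);p=o+k*dd;print(nm,p,(p[:2]-c)@ax)
print(proj(t,[c[0],c[1],142]))
E
```

```text
eye tool [48.76089075  0.22751717  2.47960431]
eye tool [47.66646413  0.50130852  2.48030863]
[[651.0, 196.3, 14.0], [651.1, 97.7, 14.0], [492.1, 100.8, 14.0], [493.0, 200.3, 14.0]] [571.78385365 148.77056959  14.        ]
yaw deg -1.2921438504892564 158.54201513077433
plate top z95 [579.92382572 151.43439677  95.        ] along 8.077832186463988 across 2.846708231078596
tri plate [581.44281582 152.03954797  91.3145149 ] along 9.58278970862665 across 3.4859591501170453
knob [581.38259059 148.55406059 142.42201348] 9.601178418542952
plate [581.53340381 148.55065885  92.39275045] 9.752029996333091
(np.float64(134.24075644620766), np.float64(197.5635676150211))
```

```bash
python3 -m crank '[[[0.06,-0.3,0,0,0,0],[0.18,-0.9,0,0,0,0],[0.34,-1.6,0,0,0,0],[0.5,-2.4,0,0,0,0],[0.66,-3.2,0,0,0,0],[0.82,-4,0,0,0,0],[1,-4.8,0,0,0,0],[1.13,-5.5,0,0,0,0],[1.22,-5.9,0,0,0,0],[1.25,-6.05,0,0,0,0]]]'
python3 -m crank '[[[0.06,-0.3,0,0,0,0.5],[0.15,-0.7,0,0,0,1.2],[0.25,-1.2,0,0,0,2],[0.36,-1.7,0,0,0,2.8],[0.45,-2.2,0,0,0,3.6],[0.54,-2.6,0,0,0,4.3],[0.6,-2.9,0,0,0,4.8],[0.63,-3.05,0,0,0,5],[0.63,-3.05,0,0,0,5],[0.63,-3.05,0,0,0,5]]]'
python3 - <<'E'
from h import *
f=grab('wrist');g=grab('top');save('w3',np.hstack([cv2.resize(f['pixels'][:300],(560,300)),cv2.resize(g['pixels'][130:280,80:200],(240,300))]));print(r.state())
E
```

```text
time_s: 6.55
tcp_pos: [499.2, -30.3, 258.5]
ee_rot: [0.978, 0.207, -0.001, -0.0]
wrist_force: [0.0, 0.5, -1.7]
opening: 4.1
finger_force: 98.6
time_s: 7.8
tcp_pos: [464.5, 98.7, 259.3]
ee_rot: [1.0, 0.023, -0.001, -0.02]
wrist_force: [-0.5, -0.3, -2.1]
opening: 4.1
finger_force: 98.6
{'time_s': 7.9, 'joint_pos': array([ 0.04589289, -0.02233852, -0.24311954,  1.35133467,  0.04039896,
        3.14053916]), 'joint_velocities': array([ 3.71104171e-03,  4.13433109e-04, -1.94540768e-04, -6.61695281e-06,
        2.78152274e-04,  7.81358753e-04]), 'joint_torque': array([-9.82795260e-02, -2.97272551e+01,  3.09337413e+01, -5.11457724e-02,
        1.29688131e-01, -2.99184896e-03]), 'tcp_pos': array([464.44600583,  98.96892394, 259.26703875]), 'ee_rot': array([ 0.99952067,  0.02345292, -0.00111218, -0.02017824]), 'wrist_force': array([-0.56060025,  0.27269745, -1.45331934]), 'moment': array([-0.02496574,  0.08495483,  0.09628357]), 'finger_force': 98.60600765794516, 'opening': 3.74206822234605}
```

View pics/w3.png

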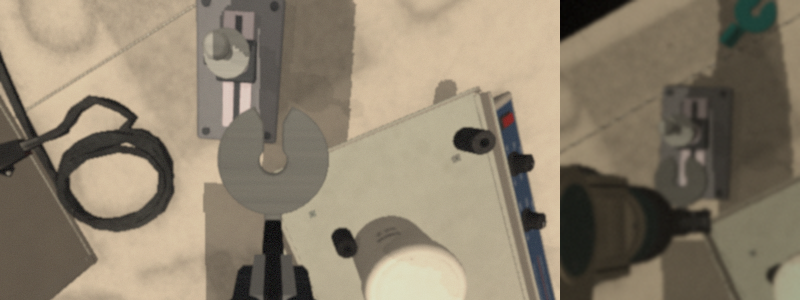

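Plate at wrist (226,53) with the knob at about (220,44), and the held eye at (273,158). Joint 6 hit its limit, so I will come in at a yaw of about 20° instead.

```bash
python3 - <<'E'
from h import *
f=load('wrist');t=load('top');s=load('scene')
print('knob',onz(f,220,44,142),tri(ray(f,220,44),ray(s,238.7,165.7)))
print('plate',onz(f,226,53,95),tri(ray(f,226,53),ray(s,239.1,180)),tri(ray(f,226,53),ray(t,138.8,195.8)))
st=r.state();q=R.from_quat(st['ee_rot']);w=st['tcp_pos'];print('eye tool',q.inv().apply(onz(f,273,158,254)-w))
yaw=np.radians(20);T=R.from_euler('z',yaw)*R.from_euler('x',np.pi)
P=np.array([580.5-118*np.cos(yaw),150-118*np.sin(yaw),260])
print(P,q.inv().apply(P-w)/60,np.degrees((q.inv()*T).as_rotvec())/5)
E
```

```text
knob [583.43850934 152.21452112 142.        ] (array([583.25643119, 152.50702283, 141.03904549]), [0.3298901194142535, 0.32989011941428487])
plate [582.46533704 155.61659774  95.        ] (array([583.76728703, 156.34230671,  89.49365874]), [0.7150063380591227, 0.7150063380590557]) (array([583.45419056, 159.24727032,  71.22107259]), [1.7803175637603126, 1.7803175637605861])
eye tool [48.99032748 -0.37945468  5.22408019]
[469.61627075 109.64162309 260.        ] [ 0.09440799 -0.17399506 -0.00531336] [-0.46163678 -0.05541609 -3.46186667]
```

```bash
python3 -m crank '[[[0,0,0,0,0,0],[0.02,-0.03,0,-0.1,0,-0.5],[0.04,-0.06,0,-0.2,0,-1.2],[0.06,-0.1,0,-0.3,0,-2],[0.09,-0.17,0,-0.46,0,-3],[0.09,-0.17,0,-0.46,-0.05,-3.46],[0.09,-0.17,0,-0.46,-0.05,-3.46],[0.09,-0.17,0,-0.46,-0.05,-3.46],[0.09,-0.17,0,-0.46,-0.05,-3.46],[0.09,-0.17,0,-0.46,-0.05,-3.46]]]'
python3 - <<'E'
from h import *
st=r.state();q=R.from_quat(st['ee_rot']);w=st['tcp_pos'];print(w,st['ee_rot'],st['joint_pos'])
yaw=np.radians(20);T=R.from_euler('z',yaw)*R.from_euler('x',np.pi)
P=np.array([582-118*np.cos(yaw),151.5-118*np.sin(yaw),260])
print(P,q.inv().apply(P-w)/60,np.degrees((q.inv()*T).as_rotvec())/5)
E
```

```text
time_s: 9.15
tcp_pos: [469.2, 109.6, 259.7]
ee_rot: [0.985, 0.174, 0.0, -0.0]
wrist_force: [-0.0, -0.4, -1.3]
opening: 4.0
finger_force: 98.6
[469.15311154 109.57766086 259.65498079] [ 9.84797841e-01  1.73704257e-01  1.85043863e-04 -9.73688125e-05] [ 9.50183429e-02 -7.52108694e-03 -2.27199387e-01  1.35076459e+00
  2.23538825e-04  2.88743129e+00]
[471.11627075 111.14162309 260.        ] [ 0.03966502 -0.01329961 -0.00573283] [-0.0014612  -0.00456397  0.00130515]
```

```bash
python3 - <<'E'
from h import *
f=load('wrist');s=load('scene')  # wrist picture w3 is from previous pose
print('peg',tri(ray(f,345,241),ray(s,248.4,208)))
for z in (60,90): print(z,onz(f,284,228,z),onz(f,330,152,z),onz(f,420,270,z))
E
```

```text
peg (array([470.88197248,  -8.0215896 ,  92.26221091]), [75.85532699517671, 75.85532699517651])
60 [396.62485657  90.69993646  60.        ] [490.74864097  44.76286923  60.        ] [351.99269631 -79.55088359  60.        ]
90 [408.41563867  91.13329463  90.        ] [494.99816221  48.8767361   90.        ] [367.35943708 -65.47691531  90.        ]
```

```bash
python3 -m crank '[[[0,0,0.1,0,0,0],[0,0,0.4,0,0,0],[0.02,0,0.8,0,0,0],[0.04,-0.01,1.2,0,0,0],[0.04,-0.01,1.6,0,0,0],[0.04,-0.01,1.9,0,0,0],[0.04,-0.01,2.05,0,0,0],[0.04,-0.01,2.13,0,0,0],[0.04,-0.01,2.13,0,0,0],[0.04,-0.01,2.13,0,0,0]]]'
python3 - <<'E'
from h import *
f=grab('wrist');g=grab('scene');save('w4',np.hstack([cv2.resize(f['pixels'][:200,170:370],(500,500),interpolation=2),cv2.resize(g['pixels'][130:230,200:260],(300,500),interpolation=2)]));print(r.state()['tcp_pos'])
E
```

```text
time_s: 10.4
tcp_pos: [472.0, 111.1, 132.6]
ee_rot: [0.985, 0.174, 0.001, -0.0]
wrist_force: [0.3, 0.6, -2.5]
opening: 4.1
finger_force: 98.6
[471.92398875 111.08037723 132.58144904]
```

View pics/w4.png

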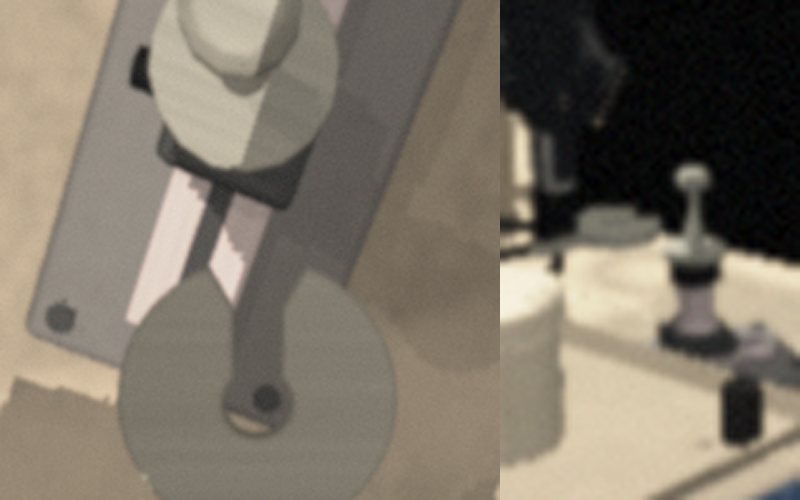

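Plate centre at about wrist (267.6,31), knob at (265.6,7), eye at (272.8,161). The slot is clear and level.

```bash
python3 - <<'E'
from h import *
f=load('wrist');st=r.state();q=R.from_quat(st['ee_rot']);w=st['tcp_pos']
for n,u,v,z in(('knob',265.6,7,142),('plate',267.6,31,95),('eye',272.8,161,127),('slot mouth',274,126,127)):
  p=onz(f,u,v,z);print(n,p,q.inv().apply(p-w))
E
```

```text
knob [581.37801694 154.98128916 142.        ] [117.88605674  -3.78648684  -9.20454244]
plate [580.54711726 154.4838421   95.        ] [116.84935935  -3.61583094  37.79369138]
eye [516.4525931  127.87656791 127.        ] [47.57771152 -0.54337258  5.66809609]
slot mouth [534.18911041 133.68430554 127.        ] [66.230768    0.06996116  5.70228029]
```

```bash
python3 -m crank '[[[0.05,-0.02,0,0,0,0],[0.15,-0.04,0,0,0,0],[0.25,-0.055,0,0,0,0],[0.35,-0.055,0,0,0,0],[0.45,-0.055,0,0,0,0],[0.53,-0.055,0,0,0,0],[0.6,-0.055,0,0,0,0],[0.65,-0.055,0,0,0,0],[0.7,-0.055,0,0,0,0],[0.7,-0.055,0,0,0,0]]]'
python3 - <<'E'
from h import *
f=grab('wrist');save('w5',np.hstack([cv2.resize(f['pixels'][40:240,170:370],(500,500),interpolation=2)]));print(r.state()['tcp_pos'],r.state()['wrist_force'],r.state()['moment'])
E
```

```text
time_s: 11.75
tcp_pos: [509.8, 128.5, 131.9]
ee_rot: [0.985, 0.174, 0.0, -0.0]
wrist_force: [0.4, -0.1, -1.8]
opening: 4.0
finger_force: 98.6
[509.58486565 128.46934859 131.86508335] [-0.3231263  -0.20388455 -1.19828515] [-0.06421418  0.0158103   0.00517496]
```

View pics/w5.png

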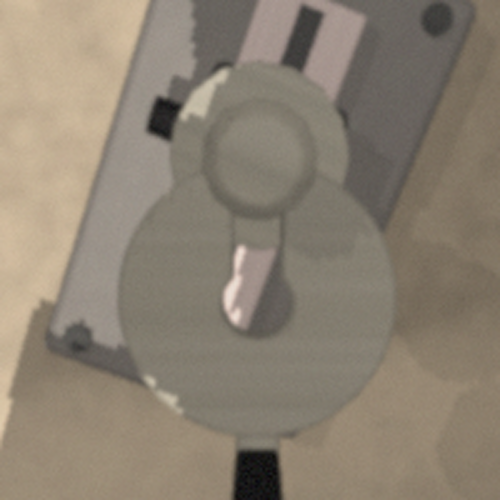

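Knob, plate and slot line up within half a millimetre: knob at crop (259,156), slot centre at (258), eye at (257,297). About 27 mm remain to centre.

```bash
python3 -m crank '[[[0.04,0,0,0,0,0],[0.09,0,0,0,0,0],[0.14,0,0,0,0,0],[0.19,0,0,0,0,0],[0.24,0,0,0,0,0],[0.29,0,0,0,0,0],[0.34,0,0,0,0,0],[0.39,0,0,0,0,0],[0.44,0,0,0,0,0],[0.44,0,0,0,0,0]]]'
python3 -m crank '[[[0.01,0,0,0,0,0],[0.02,0,0,0,0,0],[0.03,0,0,0,0,0],[0.035,0,0,0,0,0],[0.04,0,0,0,0,0],[0.045,0,0,0,0,0],[0.05,0,0,0,0,0],[0.05,0,0,0,0,0],[0.05,0,0,0,0,0],[0.05,0,0,0,0,0]]]'
```

```text
time_s: 13.05
tcp_pos: [534.7, 137.6, 131.9]
ee_rot: [0.985, 0.174, 0.0, -0.0]
wrist_force: [-0.1, -0.1, -1.8]
opening: 4.0
finger_force: 98.6
time_s: 14.3
tcp_pos: [537.3, 138.5, 131.9]
ee_rot: [0.985, 0.174, 0.0, -0.0]
wrist_force: [-0.6, 0.4, -1.4]
opening: 4.0
finger_force: 98.6
```

```bash
python3 -m crank '[[[0.01,0,0,0,0,0],[0.02,0,0,0,0,0],[0.03,0,0,0,0,0],[0.04,0,0,0,0,0],[0.045,0,0,0,0,0],[0.05,0,0,0,0,0],[0.05,0,0,0,0,0],[0.05,0,0,0,0,0],[0.05,0,0,0,0,0],[0.05,0,0,0,0,0]]]'
```

```text
time_s: 15.55
tcp_pos: [540.0, 139.6, 131.9]
ee_rot: [0.985, 0.174, 0.0, -0.0]
wrist_force: [0.3, -0.7, -1.1]
opening: 4.0
finger_force: 98.6
```

```bash
python3 -m crank '[[[0.01,0,0,0,0,0],[0.02,0,0,0,0,0],[0.03,0,0,0,0,0],[0.03,0,0,0,0,0],[0.03,0,0,0,0,0],[0.03,0,0,0,0,0],[0.03,0,0,0,0,0],[0.03,0,0,0,0,0],[0.03,0,0,0,0,0],[0.03,0,0,0,0,0]]]'
python3 - <<'E'
from h import *
f=grab('wrist');F=[]
for _ in range(4): F.append(np.r_[r.state()['wrist_force'],r.state()['moment']]);grab('top')
print(np.mean(F,0))
f=grab('wrist');I=f['pixels'];G=cv2.GaussianBlur(cv2.cvtColor(I,cv2.COLOR_RGB2GRAY),(3,3),0)
c=cv2.HoughCircles(G[80:260,190:350],cv2.HOUGH_GRADIENT,1,8,param1=50,param2=18,minRadius=15,maxRadius=60);print(c[0][:10]+[190,80,0] if c is not None else c)
for v in range(120,185,4): print(v,G[v,232:312:4])
E
```

```text
time_s: 16.8
tcp_pos: [541.7, 140.2, 131.9]
ee_rot: [0.985, 0.174, 0.0, -0.0]
wrist_force: [-0.2, -0.3, -1.1]
opening: 4.4
finger_force: 98.6
[-0.63621891  0.0457362  -1.43066585 -0.05719366  0.20356402 -0.00897814]
[[271.5        159.5         55.        ]
 [266.5        167.5         56.09999847]
 [263.5        159.5         47.20000076]
 [274.5        172.5         23.20000076]
 [260.5        151.5         42.70000076]
 [253.5        163.5         39.29999924]
 [311.5        136.5         30.79999924]
 [256.5        184.5         39.09999847]
 [247.5        181.5         42.90000153]
 [238.5        141.5         25.79999924]]
120 [138 126 129 129 129 129 129 115  64  63  62  58  55  98 130 130 131 133
 132 131]
124 [121 129 128 129 130 129 129 128  90 102 116 106  90 120 131 131 130 132
 131 132]
128 [128 128 127 129 128 130 128 127 119 126 127 131 129 122 130 130 130 130
 131 131]
132 [129 128 128 129 129 129 129 128 122 127 126 127 126 122 131 132 132 131
 132 131]
136 [129 129 129 130 130 129 129 128 122 129 130 129 125 123 131 131 131 132
 132 132]
140 [127 127 126 127 126 127
[... 315 characters left out ...]
132]
156 [127 127 127 127 127 128 127 111 109 119 124 122 121 110 126 131 131 131
 132 132]
160 [126 128 128 126 126 127 120 117 121 128 132 130 129 125 115 124 128 128
 129 129]
164 [125 125 125 125 125 124 108 121 133 133 132 133 135 132 125 113 119 124
 128 128]
168 [123 123 123 124 124 118 112 123 130 131 133 133 133 133 128 117 117 118
 120 127]
172 [126 127 126 127 127 117 111 125 128 129 130 132 133 133 130 119 116 118
 119 126]
176 [128 129 128 129 128 116 113 123 122 124 126 128 130 131 131 117 119 121
 121 121]
180 [128 129 129 128 129 118 113 123 124 123 122 122 125 128 125 112 120 121
 120 121]
184 [126 126 127 127 128 125 107 122 126 126 124 124 124 121 112 110 120 120
 120 121]
```

```bash
python3 - <<'E'
from h import *
f=load('wrist');st=r.state();q=R.from_quat(st['ee_rot']);w=st['tcp_pos']
for n,u,v,z in(('knob',274,172.5,142),('knobtop',274,172.5,148),('eye',272.5,160,127)):
  p=onz(f,u,v,z);print(n,p,q.inv().apply(p-w))
E
```

```text
knob [583.48951956 155.34602326 142.        ] [ 44.45055105   0.04915087 -10.10228701]
knobtop [584.66248327 155.79746102 148.        ] [ 4.57090521e+01  2.56893027e-02 -1.61018924e+01]
eye [586.77464377 157.3700028  127.        ] [48.22528735 -0.72667318  4.89897951]
```

```bash
python3 -m crank '[[[-0.03,0,0,0,0,0],[-0.06,0,0,0,0,0],[-0.06,0,0.03,0,0,0],[-0.06,0,0.06,0,0,0],[-0.06,0,0.09,0,0,0],[-0.06,0,0.12,0,0,0],[-0.06,0,0.15,0,0,0],[-0.06,0,0.18,0,0,0],[-0.06,0,0.2,0,0,0],[-0.06,0,0.2,0,0,0]]]'
python3 - <<'E'
from rig import r
s=r.state();print(s['wrist_force'],s['moment'])
E
```

```text
time_s: 18.35
tcp_pos: [538.3, 138.9, 119.7]
ee_rot: [0.985, 0.174, 0.0, -0.0]
wrist_force: [0.7, -0.1, -0.8]
opening: 4.0
finger_force: 98.6
[ 0.70422243 -0.12012553 -0.83015458] [-0.05671735  0.07968733  0.02187179]
```

```bash
python3 -m crank '[[[0,0,0.02,0,0,0],[0,0,0.04,0,0,0],[0,0,0.06,0,0,0],[0,0,0.08,0,0,0],[0,0,0.1,0,0,0],[0,0,0.12,0,0,0],[0,0,0.14,0,0,0],[0,0,0.16,0,0,0],[0,0,0.16,0,0,0],[0,0,0.16,0,0,0]]]'
python3 - <<'E'
from rig import r
s=r.state();print(s['wrist_force'],s['moment'])
E
```

```text
time_s: 19.6
tcp_pos: [538.4, 139.0, 110.3]
ee_rot: [0.985, 0.174, 0.0, -0.0]
wrist_force: [-0.4, -0.7, -1.8]
opening: 3.9
finger_force: 98.6
[-0.44637736 -0.65877565 -1.77545631] [ 0.02235454  0.05549217 -0.05466187]
```

Underside at about 99.5 mm, with no force on the rod. Continuing to the plate.

```bash
python3 -m crank '[[[0,0,0.01,0,0,0],[0,0,0.02,0,0,0],[0,0,0.03,0,0,0],[0,0,0.04,0,0,0],[0,0,0.05,0,0,0],[0,0,0.06,0,0,0],[0,0,0.07,0,0,0],[0,0,0.08,0,0,0],[0,0,0.08,0,0,0],[0,0,0.08,0,0,0]]]'
python3 - <<'E'
from rig import r
s=r.state();print(s['wrist_force'],s['moment'])
E
```

```text
time_s: 20.85
tcp_pos: [538.4, 139.0, 105.6]
ee_rot: [0.985, 0.174, 0.0, -0.0]
wrist_force: [-0.7, 0.2, -0.3]
opening: 3.9
finger_force: 99.0
[-0.69946148  0.16127583 -0.27611117] [-0.08568271  0.2173669  -0.02260713]
```

```bash
python3 -m crank '[[[0,0,0.005,0,0,0],[0,0,0.01,0,0,0],[0,0,0.013,0,0,0],[0,0,0.013,0,0,0],[0,0,0.013,0,0,0],[0,0,0.013,0,0,0],[0,0,0.013,0,0,0],[0,0,0.013,0,0,0],[0,0,0.013,0,0,0],[0,0,0.013,0,0,0]]]'
python3 - <<'E'
from rig import r
s=r.state();print(s['wrist_force'],s['moment'])
E
```

```text
time_s: 22.1
tcp_pos: [538.4, 139.0, 104.8]
ee_rot: [0.985, 0.174, 0.0, -0.0]
wrist_force: [-0.8, 0.1, 1.8]
opening: 4.0
finger_force: 99.6
[-0.781942    0.07408628  1.83282475] [-0.05492063  0.2524629   0.00999305]
```

```bash
python3 -m crank '[[[0,0,0,0,0,0],[0,0,0,0,0,0],[0,0,0,0,0,0],[0,0,0,0,0,0],[0,0,0,0,0,0],[0,0,0,0,0,0],[0,0,0,0,0,0],[0,0,0,0,0,0],[0,0,0,0,0,0],[0,0,0,0,0,0]]]' 40
python3 -m crank '[[[0,0,-0.1,0,0,0],[0,0,-0.3,0,0,0],[0,0,-0.5,0,0,0],[0,0,-0.8,0,0,0],[0,0,-1.1,0,0,0],[0,0,-1.4,0,0,0],[-0.2,0,-1.6,0,0,0],[-0.4,0,-1.6,0,0,0],[-0.5,0,-1.6,0,0,0],[-0.5,0,-1.6,0,0,0]]]'
python3 - <<'E'
from h import *
f=grab('wrist');g=grab('scene');save('end',f['pixels']);st=r.state()
G=cv2.GaussianBlur(cv2.cvtColor(f['pixels'],cv2.COLOR_RGB2GRAY),(3,3),0)
c=cv2.HoughCircles(G,cv2.HOUGH_GRADIENT,1,8,param1=60,param2=18,minRadius=12,maxRadius=50);print(c[0][:6])
q=R.from_quat(st['ee_rot'])
for z,p in((105,c[0][0]),): print(onz(f,p[0],p[1],z))
print('expected disc',proj(f,[583,155,105]),'knob',proj(f,[581,154,147]))
I=f['pixels'].astype(int);u,v=map(int,proj(f,[538.4,139,140]));m=I[v-30:v+30,u-40:u+40].max(2)<60
vv,uu=np.nonzero(m);print('fin',u,v,len(uu),uu.mean()+u-40,vv.mean()+v-30,onz(f,uu.mean()+u-40,vv.mean()+v-30,122))
E
```

```text
time_s: 23.35
tcp_pos: [538.4, 139.0, 104.7]
ee_rot: [0.985, 0.174, 0.0, -0.0]
wrist_force: [1.0, -0.8, -0.8]
opening: 39.9
finger_force: 0.0
time_s: 24.6
tcp_pos: [508.9, 128.4, 199.9]
ee_rot: [0.985, 0.174, -0.001, -0.0]
wrist_force: [1.1, 0.3, -0.7]
opening: 40.0
finger_force: 0.0
[[268.5  97.5  42.7]
 [279.5  96.5  45. ]
 [115.5 178.5  49.4]
 [102.5 194.5  49.4]
 [110.5 190.5  40.3]
 [118.5 193.5  42.7]]
[583.62856982 159.8438652  105.        ]
expected disc (np.float64(274.11567796073723), np.float64(100.57736288415948)) knob (np.float64(274.7037544122486), np.float64(104.28176424945629))
fin 273 170 617 273.14262560777956 167.17990275526742 [536.96227453 138.96860255 122.        ]
```

```bash
python3 - <<'E'
from h import *
s=load('scene');print([np.round(proj(s,p),1) for p in([537,139,140],[537,139,104],[582,155,105],[582,155,95],[581,154,142],[554,145,100],[610,164,100])])
I=s['pixels'];G=cv2.cvtColor(I,cv2.COLOR_RGB2GRAY)
for v in range(158,196): print(v,' '.join('%3d'%x for x in G[v,212:262:2]))
E
```

```text
[array([227.1, 169. ]), array([227.4, 179.5]), array([238.4, 175.8]), array([238.5, 178.7]), array([238. , 165.4]), array([231.7, 179.3]), array([245.2, 175.3])]
158   4   3   7   3   6  10   9   3  11   7   6   4   6   1   8   6   8   6   7   7  12   7  10  11   4
159   3   9   9   5   3   6   8  10   5  10   6   7   7  10   9   8   5   6   7   9  12   7   7   9   7
160  11   4   8   8   4   6  11   8   5  11   5   7   5   3  10   5   6  10   5   6   7  10  12   8   8
161  13  13   6   9   9   7   6  11   2   7   6   5   4   3  12   8   6  11   2  13   6   7   7   9  10
162   9   7  14   2   7   5   3   5   1   8   7   9  13  27  16   8   6  10   6   4   9   9   7   5   9
163   0   6   8   9  11   9   6   6   4   7  12   8  44  71  54  13   5   7   8  10   6   9   6   3   5
164   6   7  10   3   9   5   1   6   6   3   5  19  78 110  93  23   8   1   3   7  10   8  11   0  10
165   7   7   3   7   5   1  10   3  13   6   3  23  92 117 109  36   6   9   7   9   7   5   5   5   8
166   5   7   4   6   6   2   9   1   5   7   8  24  87 108  96  33   8  10   5  10  12   4   9   9   6
16
[... 2313 characters left out ...]
 218 218 212 206 197 181 112 111 117 141 195 195 193 193 195 194 194 192 196
190 158 226 226 227 222 222 221 222 210 202 194 186 119 114 118 141 194 195 193 196 194 194 191 192 190
191 150 222 226 227 224 217 216 218 210 201 197 187 121 116 120 134 192 194 196 193 194 193 191 190 192
192 145 216 225 223 218 211 206 205 207 200 190 174 116 115 119 131 181 192 193 192 193 193 191 191 190
193 148 201 219 218 211 204 199 197 200 200 171 147 114 117 120 118 158 190 191 187 180 190 192 191 191
194 146 173 201 204 200 197 192 192 196 191 138 119 122 123 129 114 116 179 181 158 147 184 192 189 190
195 148 156 168 184 186 192 189 193 196 184  95 103 122 124 129 108  77 144 167 121 103 166 192 190 190
```

The fin and disc sit where they should: scene disc rows 173–179 against a predicted 175.8, and fin bottom at about row 179. The weight is flat on the plate.

```bash
python3 -c "
from rig import r
print(r.close_job())"
```

```text
the job is handed in; nothing more can be done
None
```

I put the slotted weight over the rod onto the stand's round plate, let it go, and handed the job in at about 25 s. Position checks from the scene and wrist cameras had it lying flat on the plate, and the interface did not return a verdict.

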